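# Hang the swing-out drinks shelf on its hinge post

## Task

Hang the lift-off drinks shelf (the light wooden one with two steel hinge sockets) on the dark post, lowering it by hand until both sockets are fully home on the two upright steel pintles, and let go so that it hangs upright from the post. Leave the look-alike score stand and the amber glass where they are.

Things in the scene. Friction and masses are not known exactly. Their poses are not given: they have to be found in the camera images.
- shelf_grip (a point): Grip point of the loose light-wood drinks shelf (0.3 kg, standing): a round tray 100 mm across, 10 mm thick, under an upright board 93 long, 16 thick, top edge 165 mm above the tray's underside; two steel sockets at one end of the board. Point: mid-thickness, 20 mm below the board's top, about over the centre of mass. z up, x along the board away from the sockets, y across it (pinch along y).
- shelf_socket (a point): Centre of the lower mouth of the shelf's UPPER socket: an upright steel tube 20 mm high, 36 mm outside, 26 mm inside, open at both ends. It lies 60 mm from shelf_grip along the shelf's -x, 15 mm lower. The LOWER socket is alike, on the same axis, 120 mm below. Axes as shelf_grip. The tray's underside is 130 mm below this point.
- hinge_seat (a point): Foot of the UPPER pintle (170 mm above the table) on the fixed hinge post, where shelf_socket comes to rest. Post: dark wood, 36 mm square, 180 mm high, its face 34 mm behind the hinge axis. Each pintle is 24 mm high: 21 mm thick for 8 mm, then tapering to a 6 mm tip. z up; x level, from the post out through the hinge axis: hang the shelf with its x roughly along this x; it can swing.
- lower_seat (a point): Foot of the LOWER pintle, 120 mm below hinge_seat, same axes, alike. Each pintle stands on a bracket 8 mm thick, 28 mm wide at the axis, from the post. The lower socket cannot pass the upper bracket: come down 60 mm or more out on the +x side, move in level towards the post with the sockets 10 to 50 mm above the pintle tips, then lower straight. Hung, the tray's underside is 40 mm above the table.
- stand_mid (a point): Look-alike score stand, loose, not to be moved: a like but lower upright light-wood board (93 x 16 mm, top 106 mm above the table) on an oblong foot 100 x 76 mm, with small red and blue pegs and no steel sockets. Point: its middle, 50 mm above the table; x along the board, z up.
- glass_mid (a point): Empty amber drinking glass, loose, not to be moved: 70 mm across the rim, 90 mm high. Point: on its axis, half-way up; z up.
Things that resemble listed ones, but are neither listed nor needed, are in the scene too. What is shaped like the part that bears shelf_grip but purple or yellow is not meant.

How it is judged:
On the way, in this order (a step that is already met when the one before it is completed fails the run):
1. the shelf is lifted clear of the table, held in the fingers (height (world z) of shelf_grip above 0.165 m and contact force between the fingers and shelf above 0.5 N), for 0.1 s.
2. still held in the fingers, the shelf is well down on the pintles (horizontal distance between shelf_socket and hinge_seat below 0.012 m and z of shelf_socket in the frame of hinge_seat between -0.008 and 0.016 m and contact force between the fingers and shelf above 0.5 N), for 0.05 s.
At the end, for the whole second after the job is handed in: The released shelf hangs at rest on the post: the upper socket's lower mouth is within 10 mm sideways of the foot of the upper pintle and less than 10 mm above it, and the shelf is upright within 10 degrees. The score stand and the glass have not moved by more than 30 mm (horizontal distance between shelf_socket and hinge_seat below 0.01 m and z of shelf_socket in the frame of hinge_seat between -0.008 and 0.01 m and angle between shelf_grip's own z axis and vertical below 0.18 rad); the robot touches nothing.
It fails at once if the score stand is moved by more than 30 mm (distance of stand_mid from where it was at the start of the episode above 0.03 m).
It fails at once if the amber glass is moved by more than 30 mm (distance of glass_mid from where it was at the start of the episode above 0.03 m).
It also fails if it takes over 45 s, if anything falls off the work surface, if the arm or the gripper's body presses on something with over 40 N, if the wrist force passes 120 N, or if a joint passes its speed limit or range.

## Robot

A 6-joint arm with a two-finger parallel gripper is mounted at the origin on the work surface. World frame = base frame: x ahead of the robot, y to its left, z up, the work surface at z = 0. Lengths are in m, angles in rad, forces in N, time in s.
With the tool pointing down it reaches from about 0.35 to 0.975 m from the base axis. Payload 4.9 kg.
Tool frame: the origin (TCP) lies at the very end of the fingers, on their centre line; the grasp point (between the pads) lies 19 mm behind it (ctrl.grip_point_offset is the distance from the TCP to the grasp point, in m); z points along the fingers, y is the line along which they close (so a half turn about z gives the same grasp; the last joint's range is limited). The gripper opens to 85 mm and grips with 20 to 120 N. Pads are 22 mm wide; open, the fingers measure 114 mm over their backs; the gripper's body (76 mm by 85 mm) begins 54 mm behind the grasp point. The pads swing forward as they close: fully open they stand 13 mm farther back than shut.
Start: joints at [-1.232, 0.053, 1.613, -0, 1.476, -0.119], TCP at [0.276, -0.561, 0.231] pointing down, gripper open.
Joint ranges: [-3.01, 3.01], [-1.01, 2.22], [0.06, 2.58], [-1.02, 4.17], [0.09, 2.62], [-3.14, 3.14]. Speed limits (rad/s): [2.57, 2.57, 3.14, 3.14, 3.14, 3.14].

## Interface

Orientations are given as a rotation vector (axis times angle).
In Python, from station import ctrl gives the robot as it stands.
- The arm moves only by the tool send_rows, never from a script. Its argument "rows" is a list of rows, each a list of 3 entries, a list of its own where there are three numbers: the finger opening in cm, from 0 to 8.54, then the shift along the tool's x, y, z in cm, then the turn about the tool's z in degrees. A call has 1 to 10 rows; each row shifts and turns the commanded pose from where the row before left it, along the tool's axes as they then stand; what a row does not reach is not made up. A row lasts 1/8 s, in which the tool goes at most 62.5 mm and 10.7 degrees, less where a joint would pass 70% of its speed; a pose out of reach is approached as far as the arm can. A call with a gripper value outside its range is refused whole. The fingers move at their own pace and stop on an object; "newtons" is the grip in N (left out, the last holds). Time passes only in rows, so rows that do not move let the fingers close. It gives the time, the measured TCP pose, the force, the opening and the grip force at its end, in the units of the state.
- ctrl.get_obs(): the state, without advancing time (a new reading comes with each control period).
- ctrl.get_image(name): name is "scene" or "top" or "wrist"; returns a dict with "frame" (400x640x3 uint8, red, green, blue), "range_z" (400x640 float32, m along the optical axis (not along the pixel's ray), 0 where there is no reading), "fx", "fy", "cx", "cy" (pixels), "cam_to_world" (4x4, takes a point from camera to world coordinates). Camera axes: x right, y down, z forward; pixel columns grow to the right and rows downward; lengths in m; the calibration is good to about 2 mm. A picture is of the moment at which its call begins.
- ctrl.finish_job(): hands the job in; it is judged then, once.
The state is a dict: "t": time; "q": joint angles; "dq": joint speeds; "effort": joint torques, N m; "tool_pos": TCP position; "tool_rot": TCP orientation; "contact_force": force on the tool from outside, world axes, zero at the start; "wrist_torque": the same for the moment, N m; "opening": finger opening in m; "grip_force": force on a finger pad.
Only numpy, scipy, OpenCV 4.12 (cv2) and the standard library are available. Lean on these libraries where they do the work, as an engineer would, in place of code of your own. Each camera call takes 0.05 s, during which the arm holds its last target. There are 200 camera calls.

## Working session

There is one attempt and no reset: what is moved stays moved. The work goes in short steps, Python scripts to look and compute and a tool call to move; the robot and the scene stay as the last step left them, time stands still between calls to the robot, and variables do not carry over. Pictures are saved under pics/ and viewed, at most 10 in all, crops included, and the job is handed in when it is done.

Besides the shell and the picture viewer there is one more tool, called after ">>>" by a JSON object that holds its "method" and its "body". send_rows: Moves the arm, as the interface text tells. Its arguments: {"type":"object","properties":{"rows":{"type":"array","items":{"type":"array"}},"newtons":{"type":"number"}},"required":["rows"]}

```bash
mkdir -p pics; cat > h.py <<'E'
import numpy as np, cv2
from station import ctrl
def shot(n):
    d=ctrl.get_image(n); np.savez(f'/tmp/{n}.npz',**d); return d
def load(n): return dict(np.load(f'/tmp/{n}.npz'))
def cloud(d):
    z=d['range_z']; v,u=np.indices(z.shape)
    p=np.stack([(u-d['cx'])/d['fx']*z,(v-d['cy'])/d['fy']*z,z,np.ones_like(z)],-1)@np.asarray(d['cam_to_world']).T
    p=p[...,:3]; p[z==0]=np.nan; return p
def save(d,f,box=None,s=1):
    im=d['frame'][...,::-1]
    if box: x0,y0,x1,y1=box; im=im[y0:y1,x0:x1]
    cv2.imwrite(f,cv2.resize(im,None,fx=s,fy=s,interpolation=cv2.INTER_CUBIC))
E
python3 - <<'E'
from h import *
for n in('scene','top'): save(shot(n),f'pics/{n}0.png')
o=ctrl.get_obs();print(o['tool_pos'],o['tool_rot'],o['t'])
E
```

```text
[ 0.27603515 -0.56010009  0.23016177] [-3.05779920e+00 -7.12431407e-01  2.92641866e-04] 0.1
```

View pics/scene0.png

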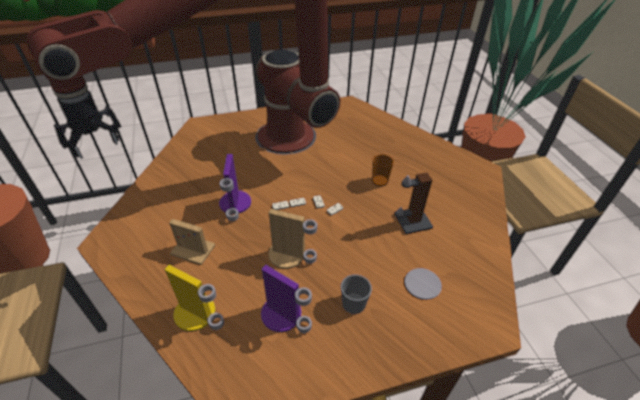

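View pics/top0.png

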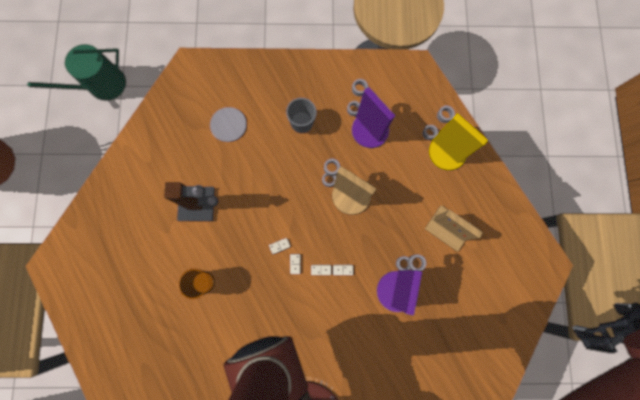

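Light-wood candidates in the scene view: (290,237), with steel rings at (310,226) and (310,256), and (188,240), low with an oblong foot and no rings. The first is the shelf and the second is the score stand. The rest are purple or yellow. The post is at (418,205) and the glass at (382,170). I'll confirm with a crop and measure.

```bash
python3 - <<'E'
from h import *
s=load('scene');t=load('top')
a=cv2.resize(s['frame'][190:280,240:340,::-1],(400,360),interpolation=3)
b=cv2.resize(t['frame'][145:235,155:255,::-1],(400,360),interpolation=3)
cv2.imwrite('pics/crop0.png',np.hstack([a,b]))
P=cloud(t);S=cloud(s)
print('cam',np.round(t['cam_to_world'],3).tolist(),t['fx'])
def cl(Q,x0,y0,x1,y1,zl,zh):
    p=Q[y0:y1,x0:x1].reshape(-1,3);p=p[(p[:,2]>zl)&(p[:,2]<zh)];return p
# shelf board top
for nm,Q,bx in(('top',P,(318,150,390,215)),('scene',S,(262,200,325,270))):
    p=cl(Q,*bx,.155,.172);print(nm,'board top',len(p),p.mean(0),p.min(0),p.max(0))
    if len(p)>5:
        r=cv2.minAreaRect((p[:,:2]*1000).astype(np.float32));print(r)
    p=cl(Q,*bx,.005,.015);print('tray',len(p),p.mean(0))
for nm,Q,bx in(('top',P,(160,175,222,225)),('scene',S,(390,165,440,235))):
    for zl,zh in((.174,.19),(.16,.174),(.174,.2)):
        p=cl(Q,*bx,zl,zh);
        if len(p): print(nm,'post',zl,zh,len(p),p.mean(0),cv2.minAreaRect((p[:,:2]*1000).astype(np.float32)))
E
```

```text
cam [[-0.003, -0.986, 0.169, 0.37], [-1.0, -0.001, -0.022, -0.018], [0.021, -0.169, -0.985, 0.991], [0.0, 0.0, 0.0, 1.0]] 386.1550761789598
top board top 330 [ 0.56307513 -0.12273884  0.16433735] [ 0.53322088 -0.16303471  0.15543786] [ 0.59394407 -0.08193383  0.16925525]
((564.1383666992188, -123.16690826416016), (91.95845794677734, 17.13355255126953), 56.221561431884766)
tray 526 [ 0.54134413 -0.11804807  0.01018187]
scene board top 298 [ 0.58728037 -0.12900804  0.16418364] [ 0.53603296 -0.20763668  0.15510334] [ 0.72330492 -0.07797957  0.16952622]
((638.72216796875, -139.82476806640625), (89.7959213256836, 191.44691467285156), 74.75994873046875)
tray 696 [ 0.5076078  -0.10313683  0.01026959]
top post 0.174 0.19 353 [0.53769088 0.26156684 0.17980921] ((538.4653930664062, 249.95608520507812), (35.770355224609375, 80.38285827636719), 0.04058953747153282)
top post 0.16 0.174 205 [0.53527642 0.2378842  0.16958308] ((537.2109375, 246.6731414794922), (33.055198669433594, 81.50653076171875), 2.5375545024871826)
top post 0.174 0.2 371 [0.53766919 0.25951759 0.18044071] ((538.4653930664062, 249.95608520507812), (35.770355224609375, 80.38285827636719), 0.04058953747153282)
scene post 0.174 0.19 176 [0.54229659 0.26078865 0.18061467] ((541.0355224609375, 252.95677185058594), (36.1057014465332, 85.7935791015625), 3.014085054397583)
scene post 0.16 0.174 154 [0.54699928 0.24974715 0.16895071] ((538.005859375, 252.31768798828125), (83.90890502929688, 37.53239440917969), 82.51744079589844)
scene post 0.174 0.2 185 [0.54216288 0.25902886 0.1812152 ] ((541.0355224609375, 252.95677185058594), (36.1057014465332, 85.7935791015625), 3.014085054397583)
```

View pics/crop0.png

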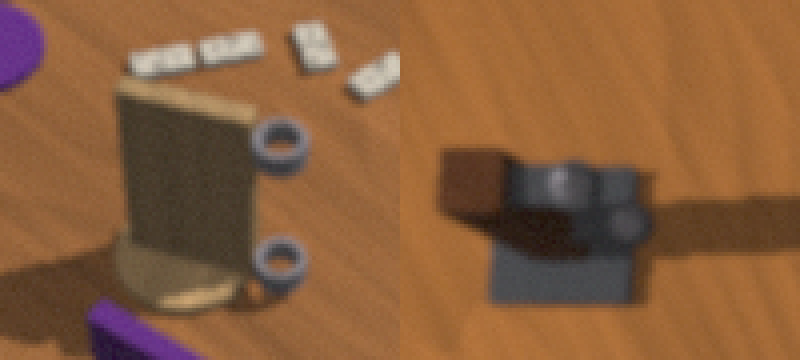

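The crop confirms it: the board at left has two steel rings at its right end. The right crop shows the dark post at (470,180) with its pintles towards image-right, which is world -y. Next I'll measure the rings and pintles.

```bash
python3 - <<'E'
from h import *
s=load('scene');t=load('top');P=cloud(t);S=cloud(s)
def cl(Q,bx,zl,zh):
    x0,y0,x1,y1=bx;p=Q[y0:y1,x0:x1].reshape(-1,3);return p[(p[:,2]>zl)&(p[:,2]<zh)]
R=lambda p:(len(p),np.round(p.mean(0),4),[np.round(k,1) for k in cv2.minAreaRect((p[:,:2]*1000).astype(np.float32))]) if len(p)>3 else len(p)
for nm,Q,b,c in(('top',P,(318,155,342,192),(160,175,222,225)),('scene',S,(302,216,322,270),(395,165,440,235))):
    print(nm,'upring',R(cl(Q,b,.143,.153)),'lowring',R(cl(Q,b,.022,.034)))
    q=cl(Q,c,.184,.2);print('tip',R(q), 'tipmax',q[np.argmax(q[:,2])] if len(q) else '')
    q=cl(Q,c,.176,.184);print('posttop',R(q[q[:,1]>.247]))
    q=cl(Q,c,.165,.175);print('brk',R(q[q[:,1]<.247]))
    q=cl(Q,c,.045,.080);print('low',R(q),q.min(0),q.max(0))
    q=cl(Q,c,.066,.08);print('lowtip',R(q))
print('purple',R(cl(P,(345,75,400,150),.15,.175)))
E
```

```text
top upring (102, array([ 0.598 , -0.0696,  0.1493]), [array([595.6, -70.4]), array([42.7, 33.2]), np.float64(8.0)]) lowring (60, array([ 0.5915, -0.0707,  0.0293]), [array([594.2, -79.1]), array([55.2, 31.1]), np.float64(70.8)])
tip (38, array([0.537 , 0.2191, 0.1895]), [array([537.3, 219.4]), array([12.9, 14.5]), np.float64(42.0)]) tipmax [0.53899426 0.21826613 0.19524251]
posttop (284, array([0.5377, 0.2713, 0.1795]), [array([538.2, 272. ]), array([35.4, 36.4]), np.float64(0.0)])
brk (135, array([0.5363, 0.2291, 0.1699]), [array([538.2, 226.4]), array([40.8, 26.8]), np.float64(88.1)])
low (255, array([0.5331, 0.2381, 0.0571]), [array([534.1, 247.1]), array([26. , 81.6]), np.float64(6.9)]) [0.51986053 0.20651771 0.04524559] [0.54984333 0.28654163 0.07877765]
lowtip (53, array([0.5315, 0.2429, 0.0723]), [array([532.5, 250.7]), array([19. , 75.1]), np.float64(16.3)])
scene upring (107, array([ 0.6012, -0.0672,  0.1487]), [array([600.2, -66.7]), array([35.9, 34.6]), np.float64(2.4)]) lowring (93, array([ 0.6011, -0.0674,  0.0286]), [array([600.5, -66.6]), array([35.2, 34.2]), np.float64(20.7)])
tip (24, array([0.5419, 0.2281, 0.1891]), [array([544.1, 248.4]), array([59.8, 12.7]), np.float64(81.3)]) tipmax [0.53734582 0.22726363 0.19487803]
posttop (125, array([0.5415, 0.2743, 0.1805]), [array([539.8, 275.7]), array([37.8, 37.3]), np.float64(88.9)])
brk (61, array([0.5443, 0.2273, 0.1707]), [array([541.8, 227.8]), array([36.6, 24.8]), np.float64(89.1)])
low (264, array([0.5466, 0.2511, 0.06  ]), [array([540.3, 253.1]), array([84.6, 34.2]), np.float64(83.8)]) [0.52369596 0.21057761 0.04509603] [0.55967087 0.29416957 0.07985895]
lowtip (75, array([0.5472, 0.258 , 0.0733]), [array([539.6, 257. ]), array([77.9, 32.1]), np.float64(72.7)])
purple (397, array([ 0.7472, -0.1736,  0.1622]), [array([ 759.4, -170.7]), array([125.1,  32.7]), np.float64(44.4)])
```

>>> {"method": "send_rows", "body": {"rows": [[6,[0,0,0],-10],[6,[0,0,0],-10],[6,[0,0,0],-10],[6,[5,0,0],0],[6,[5,0,0],0],[6,[5,0,0],0],[6,[5,0,0],0],[6,[5,0,0],0],[6,[5,0,0],0],[6,[5,0,0],0]], "newtons": 40}}

```text
t: 1.35
tool_pos: [0.4713, -0.2681, 0.2308]
tool_rot: [-2.771, -1.48, 0.0]
contact_force: [0.9, -0.6, 0.6]
opening: 0.0602
grip_force: 0.0
```

>>> {"method": "send_rows", "body": {"rows": [[6,[5,0,0],0],[6,[5,0,0],0],[6,[5,-0.4,0],0],[6,[2.5,0,0],0],[6,[0,0,0],0],[6,[0,0,0],0]]}}

```text
t: 2.1
tool_pos: [0.5643, -0.1224, 0.2309]
tool_rot: [-2.771, -1.48, 0.001]
contact_force: [0.6, 0.3, 0.2]
opening: 0.0604
grip_force: 0.0
```

```bash
python3 - <<'E'
from h import *
w=shot('wrist');save(w,'pics/w1.png');Q=cloud(w)
p=Q.reshape(-1,3);p=p[(abs(p[:,2]-.165)<.008)&(np.hypot(p[:,0]-.565,p[:,1]+.121)<.055)];p=p[p[:,2]>.158]
print(len(p),cv2.minAreaRect((p[:,:2]*1000).astype(np.float32)),p.mean(0))
E
```

```text
2767 ((565.1116943359375, -119.84063720703125), (92.36659240722656, 16.017724990844727), 56.45917510986328) [ 0.56699362 -0.11699447  0.1642387 ]
```

View pics/w1.png

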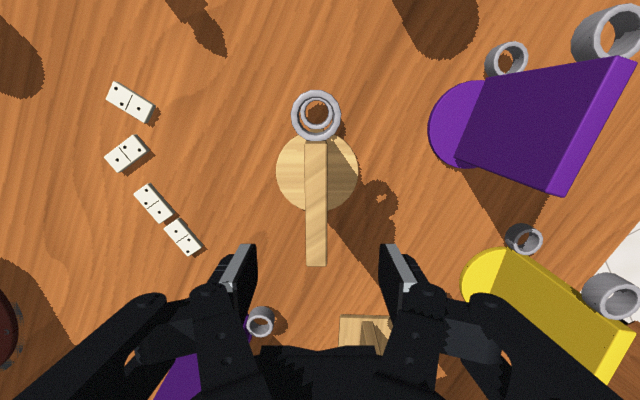

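The wrist view shows the wooden board at (316,200) centred between the fingers, with its rings at (316,115).

>>> {"method": "send_rows", "body": {"rows": [[6,[0.4,-0.1,3],0],[6,[0,0,3],0],[6,[0,0,3],0],[6,[0,0,1.4],0],[6,[0,0,0],0],[0.5,[0,0,0],0],[0.5,[0,0,0],0],[0.5,[0,0,0],0],[0.5,[0,0,0],0],[0.5,[0,0,0],0]], "newtons": 40}}

```text
t: 3.4
tool_pos: [0.5668, -0.1183, 0.1285]
tool_rot: [2.77, 1.48, 0.002]
contact_force: [-1.0, 0.3, 6.1]
opening: 0.0154
grip_force: 43.1
```

>>> {"method": "send_rows", "body": {"rows": [[0.5,[0,0,-1],0],[0.5,[0,0,-2],0],[0.5,[0,0,-2],0],[0.5,[0,0,-2],0],[0.5,[0,0,-2],0],[0.5,[0,0,-0.5],0],[0.5,[0,0,0],-8],[0.5,[0,0,0],-9],[0.5,[0,0,0],-9],[0.5,[0,0,0],-8]], "newtons": 60}}

```text
t: 4.65
tool_pos: [0.5657, -0.118, 0.2216]
tool_rot: [-2.211, -2.23, 0.001]
contact_force: [-0.2, 0.4, -4.2]
opening: 0.0152
grip_force: 58.7
```

```bash
cat > m.py <<'E'
from h import *
o=ctrl.get_obs();T=o['tool_pos'];a=2*np.degrees(np.arctan2(o['tool_rot'][1],o['tool_rot'][0]));print(o['t'],T,'ang',a,o['grip_force'],o['contact_force'])
import sys
for n in('top','scene'):
    d=shot(n);save(d,f'pics/{sys.argv[1]}_{n}.png')
    p=cloud(d).reshape(-1,3);u=np.array([np.cos(np.radians(a)),np.sin(np.radians(a))]);c=T[:2]+.06*u
    for dz in(.02,-.1):   # top faces of rings
        z=float(sys.argv[2])+dz
        q=p[(abs(p[:,2]-z)<.006)&(np.hypot(*(p[:,:2]-c).T)<.03)]
        # exclude board: nearer than 45mm from tool along u
        q=q[(q[:,:2]-T[:2])@u>.042]
        if len(q)>10:
            e=cv2.minAreaRect((q[:,:2]*1000).astype(np.float32));print(n,dz,len(q),q.mean(0).round(4),np.round(e[0],1),np.round(e[1],1))
E
python3 m.py l1 0.225
```

```text
4.65 [ 0.56570835 -0.11796211  0.22159239] ang -269.50160546636954 58.68274211883545 [-0.17555024  0.36202411 -4.22139876]
top 0.02 14 [ 0.5659 -0.0602  0.2432] [566.8 -60.8] [34.  11.1]
scene 0.02 79 [ 0.5668 -0.056   0.2429] [566.3 -55.5] [30.9 36. ]
scene -0.1 82 [ 0.5666 -0.056   0.1232] [566.1 -55.5] [33.1 34.8]
```

>>> {"method": "send_rows", "body": {"rows": [[0.5,[2,-0.4,0],0],[0.5,[4,-0.8,0],0],[0.5,[4,-0.6,0],0],[0.5,[4,-0.6,0],0],[0.5,[4,0,0],0],[0.5,[2,0,0],0],[0.5,[0,0,0],0],[0.5,[0,0,0],0],[0.5,[0,0,0],0]]}}

```text
t: 5.88
tool_pos: [0.5414, 0.0809, 0.2222]
tool_rot: [2.219, 2.224, -0.001]
contact_force: [-0.8, 0.7, -4.0]
opening: 0.0151
grip_force: 58.8
```

```bash
python3 m.py l2 0.223
```

```text
5.875 [0.54137475 0.08091937 0.22223573] ang 90.1371297899927 58.832151889801025 [-0.80524698  0.67515973 -4.00618819]
top 0.02 106 [0.5372 0.1429 0.2429] [537.8 141.9] [34.9 26.3]
top -0.1 55 [0.5323 0.1406 0.1226] [535.5 139.7] [30.8 25.1]
scene 0.02 84 [0.5442 0.1434 0.2423] [543.5 143.8] [30.6 38.7]
scene -0.1 70 [0.5436 0.1438 0.1229] [542.3 144.2] [28.8 37.6]
```

View pics/l2_scene.png

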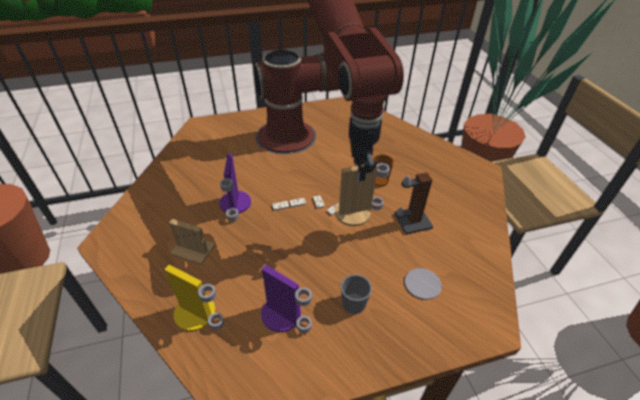

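The held shelf is upright at (357,195), with its sockets towards the post at (418,205). I'll move in level and check from the wrist camera.

>>> {"method": "send_rows", "body": {"rows": [[0.5,[1.5,-0.1,0],0],[0.5,[2,0,0],0],[0.5,[2,0,0],0],[0.5,[1.5,0,0],0],[0.5,[0.5,0,0],0],[0.5,[0,0,0],0],[0.5,[0,0,0],0],[0.5,[0,0,0],0]]}}

```text
t: 6.98
tool_pos: [0.5401, 0.1563, 0.2223]
tool_rot: [2.218, 2.225, -0.0]
contact_force: [-1.2, 0.5, -4.3]
opening: 0.0157
grip_force: 58.8
```

```bash
python3 m.py l3 0.223; python3 - <<'E'
from h import *
w=shot('wrist');save(w,'pics/w3.png');Q=cloud(w).reshape(-1,3)
for nm,zl,zh,xy,r in(('ring',.235,.25,(.54,.216),.03),('post',.176,.184,(.54,.272),.026),('tip',.176,.2,(.54,.22),.013)):
    p=Q[(Q[:,2]>zl)&(Q[:,2]<zh)&(np.hypot(Q[:,0]-xy[0],Q[:,1]-xy[1])<r)]
    if len(p)>5: print(nm,len(p),p.mean(0).round(4),cv2.minAreaRect((p[:,:2]*1000).astype(np.float32)),cv2.minEnclosingCircle((p[:,:2]*1000).astype(np.float32)))
E
```

```text
6.975 [0.54010662 0.1562832  0.22231324] ang 90.18609939603482 58.81937384605408 [-1.16208066  0.54525653 -4.32498795]
top 0.02 70 [0.531  0.2189 0.2424] [531.6 219. ] [33.7 16.2]
top -0.1 14 [0.5265 0.2216 0.124 ] [526.6 222. ] [12.8  4.3]
scene 0.02 81 [0.5446 0.219  0.2425] [543.2 220.4] [28.2 38.6]
scene -0.1 68 [0.5429 0.219  0.1227] [541.8 220.3] [29.2 40.6]
ring 3640 [0.5399 0.2168 0.2425] ((540.0429077148438, 216.64797973632812), (35.628684997558594, 36.416961669921875), 1.168010950088501) ((539.6023559570312, 215.9910430908203), 19.25141716003418)
post 3428 [0.5385 0.2698 0.1791] ((538.4384765625, 269.73321533203125), (25.16299057006836, 35.964019775390625), 89.7723617553711) ((538.3499755859375, 270.6604919433594), 20.95882797241211)
tip 843 [0.5386 0.2224 0.1859] ((538.2704467773438, 221.44363403320312), (20.395933151245117, 16.442567825317383), 0.2913217544555664) ((538.3148803710938, 222.98741149902344), 10.294658660888672)
```

View pics/w3.png

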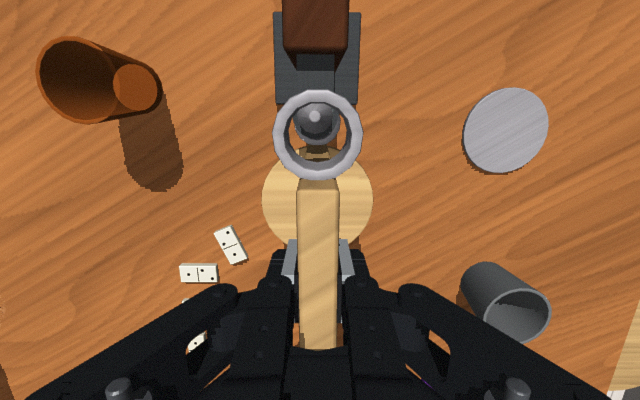

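The ring is at (318,134) and the pintle tip shows through it at (316,116). I'll get the tip's exact position by deprojecting it at its known height.

```bash
python3 - <<'E'
from h import *
w=load('wrist');M=np.asarray(w['cam_to_world']);Q=cloud(w)
def hit(u,v,z):
    r=M[:3,:3]@[(u-w['cx'])/w['fx'],(v-w['cy'])/w['fy'],1];return M[:3,3]+r*(z-M[2,3])/r[2]
print('tip',hit(316,116,.194),Q[116,316],'post face',hit(316,52,.180),'brk/collar',Q[104:140:4,316].round(4).tolist())
p=Q.reshape(-1,3);q=p[(p[:,2]>.189)&(p[:,2]<.2)&(abs(p[:,0]-.539)<.012)&(abs(p[:,1]-.221)<.012)];print(len(q),q.mean(0),q[:,:2].min(0),q[:,:2].max(0))
print('ring centre', hit(318,134.5,.2425), 'cam',M[:3,3])
E
```

```text
tip [0.53920457 0.22350856 0.194     ] [0.53920754 0.2235279  0.19461654] post face [0.53907217 0.25677918 0.18      ] brk/collar [[0.5392, 0.2296, 0.1875], [0.5392, 0.2276, 0.1905], [0.5392, 0.2255, 0.1931], [0.5392, 0.2235, 0.1946], [0.5392, 0.2215, 0.1947], [0.5392, 0.2191, 0.19], [0.5392, 0.2167, 0.1855], [0.5392, 0.214, 0.1793], [0.5391, 0.2108, 0.1703]]
261 [0.5384092  0.22352152 0.1918639 ] [0.53370434 0.21854119] [0.54302978 0.22808912]
ring centre [0.54022676 0.21810669 0.2425    ] cam [0.54002744 0.22885032 0.36428971]
```

>>> {"method": "send_rows", "body": {"rows": [[0.5,[0.6,-0.15,0],0],[0.5,[0,0,0],0],[0.5,[0,0,1],0],[0.5,[0,0,1],0],[0.5,[0,0,1],0],[0.5,[0,0,0.7],0],[0.5,[0,0,0],0],[0.5,[0,0,0],0]]}}

```text
t: 8.12
tool_pos: [0.5388, 0.1628, 0.1857]
tool_rot: [2.217, 2.226, 0.001]
contact_force: [-0.0, 1.0, -4.0]
opening: 0.0149
grip_force: 58.7
```

```bash
python3 - <<'E'
from h import *
w=shot('wrist');save(w,'pics/w4.png');Q=cloud(w).reshape(-1,3);o=ctrl.get_obs();print(o['tool_pos'],o['contact_force'],o['wrist_torque'])
for nm,zl,zh,r in(('ring',.200,.212,.03),('tip',.188,.199,.008)):
    p=Q[(Q[:,2]>zl)&(Q[:,2]<zh)&(np.hypot(Q[:,0]-.539,Q[:,1]-.223)<r)]
    if len(p)>5: print(nm,len(p),p.mean(0).round(4),cv2.minAreaRect((p[:,:2]*1000).astype(np.float32)))
E
```

```text
[0.53886452 0.16284902 0.18589607] [ 0.3140211  -0.13604615 -4.06532693] [-0.0378592   0.05096067 -0.00661815]
ring 3506 [0.5386 0.2235 0.206 ] ((538.6777954101562, 223.0548553466797), (35.492835998535156, 36.49885177612305), 0.7992544770240784)
tip 479 [0.5384 0.2238 0.1913] ((538.2200927734375, 223.37161254882812), (10.916261672973633, 11.09616470336914), 89.7271728515625)
```

View pics/w4.png

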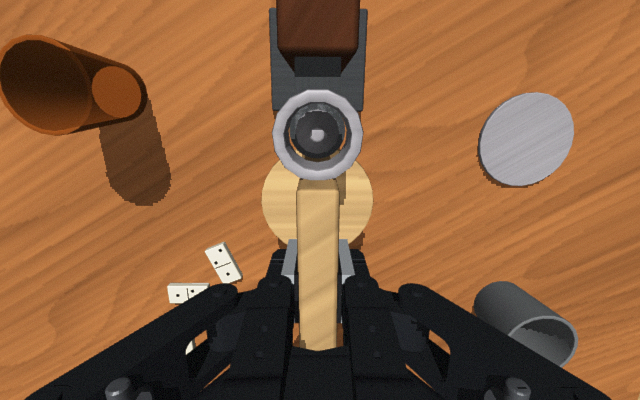

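The tip at (317,135) is concentric with the ring at (318,134) and there is no contact force, so I'll lower further.

>>> {"method": "send_rows", "body": {"rows": [[0.5,[0,0,0.4],0],[0.5,[0,0,0.4],0],[0.5,[0,0,0.3],0],[0.5,[0,0,0.2],0],[0.5,[0,0,0.1],0],[0.5,[0,0,0],0],[0.5,[0,0,0],0]]}}

```text
t: 9.05
tool_pos: [0.5386, 0.1628, 0.1715]
tool_rot: [2.217, 2.226, 0.0]
contact_force: [0.8, 0.5, -4.4]
opening: 0.0155
grip_force: 59.0
```

>>> {"method": "send_rows", "body": {"rows": [[0.5,[0,0,0.1],0],[0.5,[0,0,0.1],0],[0.5,[0,0,0.1],0],[0.5,[0,0,0],0],[0.5,[0,0,0],0]]}}

```text
t: 9.68
tool_pos: [0.5386, 0.1628, 0.1686]
tool_rot: [2.217, 2.226, 0.0]
contact_force: [-0.8, -0.4, -2.4]
opening: 0.0152
grip_force: 59.2
```

>>> {"method": "send_rows", "body": {"rows": [[0.5,[0,0,0.1],0],[0.5,[0,0,0],0],[2.5,[0,0,0],0],[4,[0,0,0],0],[4.5,[0,0,0],0],[4.5,[0,0,0],0],[4.5,[0,0,0],0]]}}

```text
t: 10.55
tool_pos: [0.5385, 0.1628, 0.1672]
tool_rot: [2.217, 2.226, 0.0]
contact_force: [-0.0, 0.2, 0.6]
opening: 0.0454
grip_force: 0.0
```

>>> {"method": "send_rows", "body": {"rows": [[4.5,[0,0,-1],0],[4.5,[0,0,-2],0],[4.5,[0,0,-3],0],[4.5,[0,0,-4],0],[4.5,[0,0,-4],0],[4.5,[0,0,0],0],[4.5,[0,0,0],0]]}}

```text
t: 11.42
tool_pos: [0.5385, 0.1628, 0.3082]
tool_rot: [2.216, 2.225, 0.001]
contact_force: [-1.1, -0.7, -0.7]
opening: 0.0448
grip_force: 0.0
```

```bash
python3 - <<'E'
from h import *
w=shot('wrist');save(w,'pics/w5.png');save(shot('scene'),'pics/s5.png',(330,120,480,260),4);Q=cloud(w).reshape(-1,3);o=ctrl.get_obs();print(o['t'],o['tool_pos'],o['contact_force'],o['grip_force'])
for z in(.19,.185,.205):
    p=Q[(abs(Q[:,2]-z)<.003)&(np.hypot(Q[:,0]-.539,Q[:,1]-.223)<.02)]
    print(z,len(p),p.mean(0).round(4),cv2.minAreaRect((p[:,:2]*1000).astype(np.float32)))
E
```

```text
11.525 [0.53793875 0.16269949 0.30616709] [ 0.17432187  0.28452323 -0.29448115] 0.0
0.19 829 [0.5382 0.2212 0.1894] ((538.1520385742188, 220.2639923095703), (34.743438720703125, 34.014549255371094), 0.3248581886291504)
0.185 247 [0.5384 0.2219 0.1854] ((537.4900512695312, 221.177978515625), (34.83216857910156, 33.44129943847656), 56.279640197753906)
0.205 0 [nan nan nan] ((0.0, 0.0), (0.0, 0.0), 0.0)<stdin>:5: RuntimeWarning: Mean of empty slice.
  ret = um.true_divide(
```

View pics/s5.png

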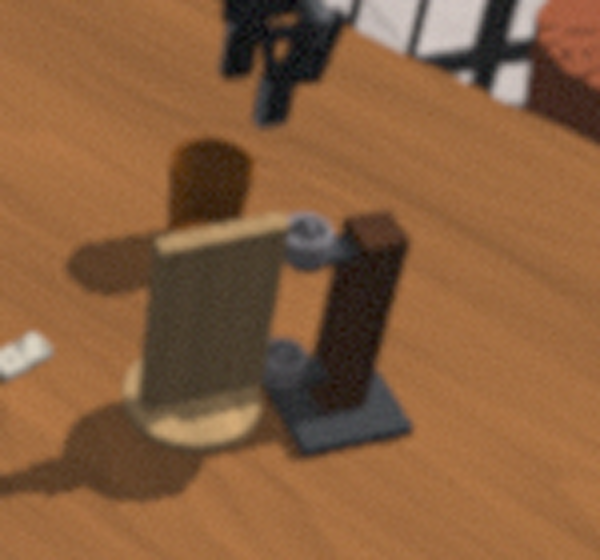

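The shelf hangs upright with both sockets seated (crop (308,240) and (285,362)). The upper ring's top is at 0.190 m, as expected when fully home, and the gripper is clear.

>>> {"method": "send_rows", "body": {"rows": [[4.5,[0,0,0],0],[4.5,[0,0,0],0],[4.5,[0,0,0],0],[4.5,[0,0,0],0]]}}

```text
t: 12.02
tool_pos: [0.5385, 0.1628, 0.3072]
tool_rot: [-2.217, -2.226, 0.0]
contact_force: [-0.2, 0.2, -0.5]
opening: 0.045
grip_force: 0.0
```

```bash
python3 -c "
from station import ctrl
print(ctrl.finish_job())"
```

```text
the job is handed in; nothing more can be done
None
```

The light-wood shelf hangs upright on the post with both sockets fully home and the gripper clear; I handed the job in at about 12 s without touching the score stand or the glass, and no verdict came back.

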